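Set a lens to its axis on the layout blocker and clamp it

TASK

The lens on the layout blocker is ready for its axis: with the stage lever, turn the stage until the lens's row of three ink dots lines up with the pointer on the protractor (either end of the row may be the one at the pointer), then swing the clamp arm over the lens to its stop and twist the winged knob clockwise until the pad is fully down. The mist bottle was left standing in the arm's way: stand it upright on the bench, well clear of the arm's swing, before you swing it. Do not touch the lens with the fingers, shift the pointer or disturb the other things on the bench.

Things in the scene. Friction and masses are not known exactly. Their poses are not given: they have to be found in the camera images.
- blocker: lens layout blocker, fixed: grey base 236 x 160 mm, 27 mm high (x -84 to +152, y -80 to +80 mm in its frame), round white-faced protractor (radius 78 mm, top 32 mm high, ticks every 10 degrees) round the turning stage, steel column behind. Origin at bench level on the stage's turning axis; x points from the stage to the column (away from the robot within 20 degrees), y left, z up
- stage (a joint): angle of the turning stage (rad), 0 when its lever points along the blocker's -x (to the front), positive anticlockwise from above, stops at -1.75 and +1.75. Light friction (about 1 N at the lever's post) and stays where it is left. The lens turns with it
- lever_grip (a point): the stage lever's black upright round post, 15 mm diameter, 80 mm from the stage axis: a point on its axis 64 mm above the bench, a good height for the TCP to pinch it. The post stands from 42 to 78 mm above the bench on a flat lever arm
- lens: clear round lens blank, 66 mm diameter, centred on the stage axis and held on the stage's rubber rests; top of its dome 52 mm above the bench. Three black ink dots, 6 mm wide, 25 mm apart, lie in a row through its centre along this body's x axis. Origin at the centre of its underside, 43 mm above the bench. The row's angle to the lever varies
- pointer (a point): inner tip of the dark steel pointer on the protractor, 50 mm from the stage axis, 34 mm high, in the front half, 20 to 72 degrees clockwise (from above) of the blocker's -x; its x axis points from the tip to the stage axis. The row of dots must lie along this line, either way round. It marks the ordered axis: leave it
- pivot (a point): top of the steel column (23 mm diameter), on the upright axis of the swing arm, 120 mm behind the stage axis, 125 mm high. The arm head's outer edge sweeps a circle of 141 mm radius about it; the 41 mm wide bottle is clear of it when their axes are 160 mm apart or more
- swing_arm (a joint): angle of the clamp arm about the column (rad): 0 = over the lens, against its stop; positive anticlockwise from above, out to the blocker's right (-y) side, up to 2.1. Light friction (1 N at the head), stays where left. Grey bar 20 mm wide, 98 to 112 mm above the bench, with a round head 35 mm wide, 120 mm from the column
- clamp_knob (a joint): angle of the winged clamp knob relative to the arm (rad): 0 = pad up, wing lying along the arm; it turns clockwise from above to 1.5 = pad fully down on the lens (10 mm lower), wing lying across the arm. Friction 0.06 N m, stays where it is left
- knob_grip (a point): the clamp knob's axis on top of the arm's head, 142 mm above the bench, a good height for the TCP: black wing 42 x 11 mm, standing from 123 to 144 mm above the bench. The wing's long side is this point's x axis
- mist_bottle: small mist bottle, 148 mm tall, about 85 g: round body 41 mm wide up to 105 mm, narrower cap 24 mm wide from 116 to 148 mm. It starts upright beside the right edge of the blocker, in the arm's way. Origin at the centre of its underside, z up along the bottle
- beaker: clear beaker, about 76 mm wide, 85 mm tall, standing near the blocker's left edge; leave it. Origin at the centre of its underside
- screw_dish: steel dish of tiny screws, 70 mm wide, 14 mm high, in front of the blocker; leave it. Origin at the centre of its underside
- pliers_red: pliers with red grips, 50 x 171 x 12 mm (long side y); leave them. Origin at the centre of the underside
- stone_case: whetstone in a dark case, 78 x 126 x 24 mm; leave it. Origin at the centre of its underside
- parts_box_a: clear parts box, 80 x 70 x 36 mm; leave it. Origin at the centre of its underside
- spectacles: black spectacles, 155 x 136 x 44 mm, to the left; leave them. Origin at the centre of the underside
- tweezers: steel tweezers, 14 x 115 x 9 mm (long side y), to the left; leave them. Origin at the centre of the underside

How it is judged (in metres and radians):
On the way, in this order (a step that is already met when the one before it is completed fails the run):
1. the row of dots lines up with the pointer, the arm still swung aside (angle between the x axis of lens and the x axis of pointer, either way round below 0.07 rad and value of joint swing_arm above 0.5 rad), for 0.2 s.
2. the arm is over the lens at its stop, the pad still up and the dots still in line (angle between the x axis of lens and the x axis of pointer, either way round below 0.07 rad and value of joint swing_arm below 0.06 rad and value of joint clamp_knob below 0.5 rad), for 0.2 s.
3. the knob is twisted home with the dots still in line (angle between the x axis of lens and the x axis of pointer, either way round below 0.07 rad and value of joint swing_arm below 0.06 rad and value of joint clamp_knob above 1.35 rad), for 0.2 s.
At the end, for the whole second after the job is handed in: The row of dots is within 4 degrees (0.07 rad) of the pointer's line, the arm within 0.06 rad of its stop over the lens, the clamp knob turned to at least 1.35 of its 1.5 rad, and the mist bottle stands upright and still on the bench, its axis at least 160 mm from the arm's column (all of step 3 and angle between mist_bottle's own z axis and vertical below 0.1 rad and height (world z) of mist_bottle between -0.006 and 0.006 m and horizontal distance between mist_bottle and pivot above 0.16 m and linear speed of mist_bottle below 0.02 m/s); the robot touches nothing.
It fails at once if the fingers touch the lens (contact force between the fingers and lens above 0.5 N).
It fails at once if the pointer is shifted by more than 4 mm (distance of pointer from where it was at the start of the episode above 0.004 m).
It fails at once if the mist bottle is tipped over (angle between mist_bottle's own z axis and vertical above 0.7 rad).
It fails at once if another thing on the bench is moved by more than 25 mm (distance of any of beaker, stone_case from where it was at the start of the episode above 0.025 m).
It also fails if it takes over 64 s, if anything falls off the work surface, if the arm or the gripper's body presses on something with over 40 N, if the wrist force passes 120 N, or if a joint passes its speed limit or range.

ROBOT

A 6-joint arm with a two-finger parallel gripper is mounted at the origin on a cart in front of the work surface, level with it; the furniture and walls round the work are solid. World frame = base frame: x ahead of the robot, y to its left, z up, the work surface at z = 0. Lengths are in m, angles in degrees, forces in N, time in s.
With the tool pointing down it reaches from about 0.375 to 0.9 m from the base axis. Payload 3.1 kg.
Tool frame: the origin (TCP) lies between the finger pads, 19 mm behind the fingertips; this is the grasp point; z points along the fingers, y is the line along which they close (so a half turn about z gives the same grasp; the last joint's range is limited). The gripper opens to 87 mm and grips with 3 to 60 N. Pads are 19 mm wide; open, the fingers measure 117 mm over their backs; the gripper's body (75 mm by 190 mm) begins 51 mm behind the grasp point.
Start: joints at [-77.378, 30.224, 82.088, -0, 67.689, -10.227], TCP at [0.243, -0.576, 0.241] pointing down, gripper open.
Joint ranges: [-176.69, 176.69], [-43.24, 126.21], [12.49, 139.97], [-82, 262], [0, 151.66], [-163.58, 163.58]. Speed limits (degrees/s): [159.86, 159.86, 180, 180, 180, 180].

INTERFACE

Orientations are given as a 3x3 rotation matrix whose columns are the frame's x, y, z axes.
In Python, from rig import bot, viewer, ticket gives the robot as it stands.
- The arm moves only by the tool servo_tool, never from a script. Its argument "targets" is a list of rows, each an object with "offset": the shift along the tool's x, y, z in m, a list of three; "dr": the turn, a rotation vector about the tool's x, y, z in degrees, a list of three. In form: [{"offset": [x, y, z], "dr": [ax, ay, az]}, ...]. A call has 1 to 20 rows; each row is the pose to reach, as a shift and turn from the pose commanded when the call began, along the tool's axes at that moment; what a row does not reach only later rows make up. A row lasts 1/12 s, in which the tool goes at most 41.7 mm and 7.16 degrees, less where a joint would pass 70% of its speed; a pose out of reach is approached as far as the arm can. A call with a gripper value outside its range is refused whole. "gripper" is the gripper command: -1 is fully open, 1 is shut, values between are in proportion, set as the call begins (left out, the last holds). The fingers move at their own pace and stop on an object; the grip force is fixed at half the most. Time passes only in rows, so rows that repeat a pose let the fingers close. It gives the time, the measured TCP pose, the force, the opening and the grip force at its end, in the units of the state.
- bot.read_state(): the state, without advancing time (a new reading comes with each control period).
- viewer.capture(name): name is "scene" or "top" or "wrist"; returns a dict with "color" (384x512x3 uint8, red, green, blue), "camera_matrix" (3x3 intrinsics, pixels), "R" (3x3) and "t" (3): a world point X has camera coordinates R X + t. Camera axes: x right, y down, z forward; pixel columns grow to the right and rows downward; lengths in m; the calibration is good to about 2 mm. A picture is of the moment at which its call begins. There is no depth.
- ticket.hand_in(): hands the job in; it is judged then, once.
The state is a dict: "time_s": time; "joint_positions": joint angles; "qvel": joint speeds; "tau": joint torques, N m; "position": TCP position; "tcp_rot": TCP orientation; "force": force on the tool from outside, world axes, zero at the start; "moment": the same for the moment, N m; "opening": opening from 0.0 (shut) to 1.0 (fully open); "grasp_force": force on a finger pad.
Only numpy, scipy, OpenCV 4.12 (cv2) and the standard library are available. Lean on these libraries where they do the work, as an engineer would, in place of code of your own. Each camera call takes 0.05 s, during which the arm holds its last target. There are 200 camera calls.

## Working session

There is one attempt and no reset: what is moved stays moved. The work goes in short steps, Python scripts to look and compute and a tool call to move; the robot and the scene stay as the last step left them, time stands still between calls to the robot, and variables do not carry over. Pictures are saved under pics/ and viewed, at most 10 in all, crops included, and the job is handed in when it is done.

Besides the shell and the picture viewer there is one more tool, called after "Emit:" as name([rows], argument=value, ...), one row to a line, values as JSON. servo_tool: Moves the arm, as the interface text tells. Its arguments: {"type":"object","properties":{"targets":{"type":"array"},"gripper":{"type":"number"}},"required":["targets"]}

```bash
mkdir -p pics && ls
cat > h.py <<'E'
import numpy as np, cv2
from rig import bot, viewer, ticket
def snap(cam,fn,crop=None,scale=1):
    c=viewer.capture(cam); np.savez('pics/'+fn+'.npz',**c)
    im=c['color'][:,:,::-1]
    if crop: im=im[crop[1]:crop[3],crop[0]:crop[2]]
    cv2.imwrite('pics/'+fn+'.png',cv2.resize(im,None,fx=scale,fy=scale,interpolation=cv2.INTER_CUBIC)); return c
def ray(fn,uv,z):
    c=np.load('pics/'+fn+'.npz'); R,t,K=c['R'],c['t'],c['camera_matrix']
    d=R.T@np.linalg.solve(K,[uv[0],uv[1],1]); o=-R.T@t
    return o+d*(z-o[2])/d[2]
def proj(fn,X):
    c=np.load('pics/'+fn+'.npz'); p=c['camera_matrix']@(c['R']@np.array(X)+c['t']); return p[:2]/p[2]
def st():
    s=bot.read_state(); np.set_printoptions(precision=4,suppress=True)
    print(s['time_s'],s['position'],s['joint_positions']); print(s['tcp_rot']); return s
E
python3 - <<'E'
from h import *
snap('top','top1',scale=1.5); snap('scene','sc1',scale=1.5); st()
E
```

```text
pics
0.1 [ 0.2426 -0.5753  0.2403] [-77.379   30.277   82.1477  -0.0017  67.689  -10.2252]
[[ 0.9215  0.3883 -0.0005]
 [ 0.3883 -0.9215  0.0019]
 [ 0.0003 -0.002  -1.    ]]
```

View pics/top1.png

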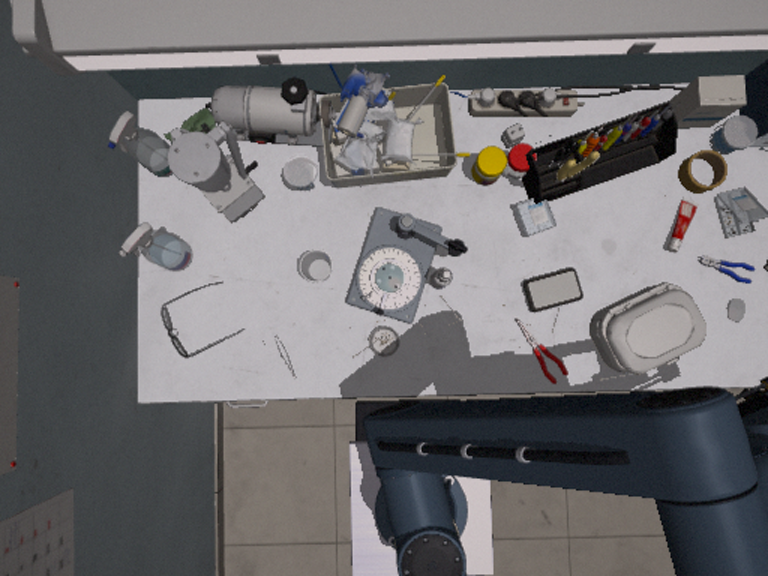

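View pics/sc1.png

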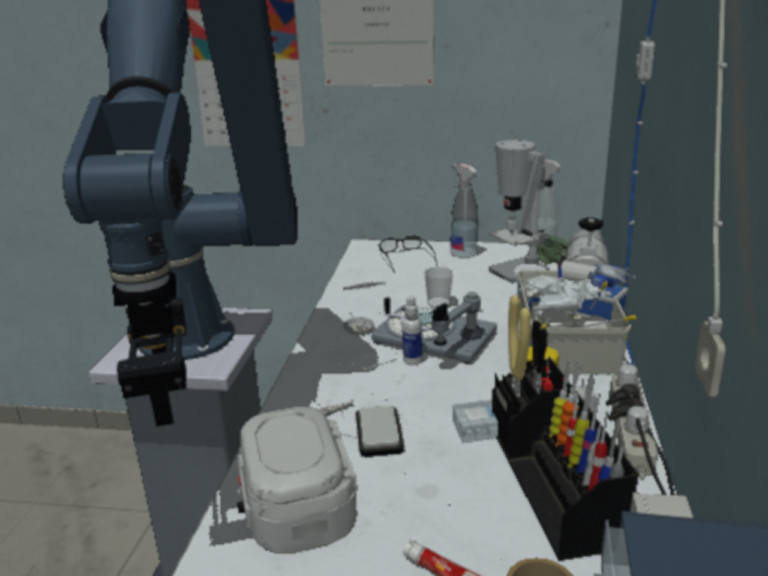

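Top view: blocker stage at about (390,278) in the enlarged picture, arm swung to the right with its head at (457,247), bottle at (442,277), beaker at (315,266) and dish at (382,341). I'll zoom in on the blocker.

Run:
```python
from h import *
im=cv2.imread('pics/top1.png')
c=np.load('pics/top1.npz')['color'][:,:,::-1][125:245,195:355]
cv2.imwrite('pics/top1c.png',cv2.resize(c,None,fx=5,fy=5,interpolation=cv2.INTER_CUBIC))
for n,u,z in [('stage',(390,278),.032),('col',(404,222),.125),('head',(457,247),.142),('cap',(442,273),.148),('beaker',(315,266),.0),('dish',(382,341),.01),('case',(552,289),.02)]:
    print(n,ray('top1',np.array(u)/1.5,z))
c=np.load('pics/top1.npz');print(-c['R'].T@c['t'])
```

```text
stage [0.52100676 0.05450989 0.032     ]
col [0.63197129 0.0222606  0.125     ]
head [ 0.5727764 -0.0868374  0.142    ]
cap [ 0.51823117 -0.05299341  0.148     ]
beaker [0.5566167  0.22831667 0.        ]
dish [0.3784984  0.07655158 0.01      ]
case [ 0.48700306 -0.31470968  0.02      ]
[0.39654807 0.06786101 1.4277187 ]
```

View pics/top1c.png

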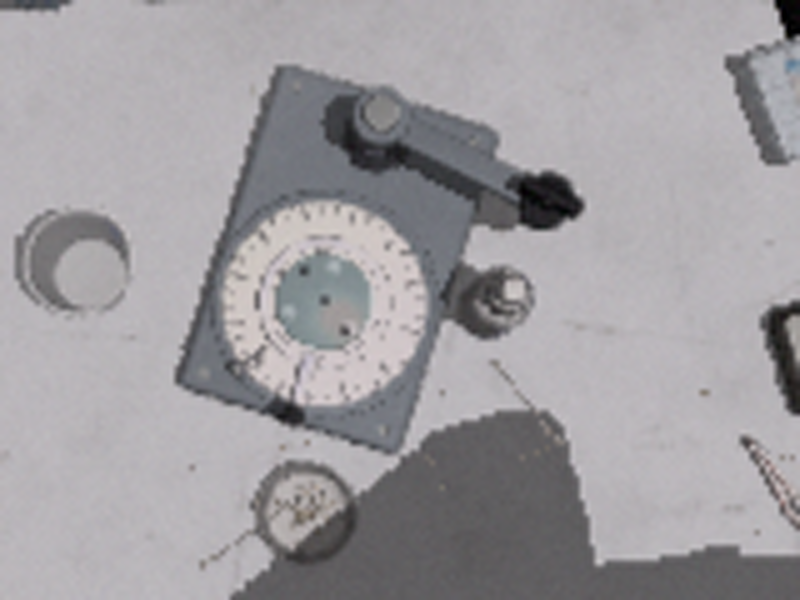

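Emit:
servo_tool([
  {"offset": [0.03,-0.03,-0.06],"dr": [0,0,5]},
  {"offset": [0.393,-0.426,-0.06],"dr": [0,0,49.5]},
  {"offset": [0.393,-0.426,-0.06],"dr": [0,0,49.5]},
  {"offset": [0.393,-0.426,-0.06],"dr": [0,0,49.5]},
  {"offset": [0.393,-0.426,-0.06],"dr": [0,0,49.5]},
  {"offset": [0.393,-0.426,-0.06],"dr": [0,0,49.5]},
  {"offset": [0.393,-0.426,-0.06],"dr": [0,0,49.5]},
  {"offset": [0.393,-0.426,-0.06],"dr": [0,0,49.5]},
  {"offset": [0.393,-0.426,-0.06],"dr": [0,0,49.5]},
  {"offset": [0.393,-0.426,-0.06],"dr": [0,0,49.5]},
  {"offset": [0.393,-0.426,-0.06],"dr": [0,0,49.5]},
  {"offset": [0.393,-0.426,-0.06],"dr": [0,0,49.5]},
  {"offset": [0.393,-0.426,-0.06],"dr": [0,0,49.5]},
  {"offset": [0.393,-0.426,-0.06],"dr": [0,0,49.5]},
  {"offset": [0.393,-0.426,-0.06],"dr": [0,0,49.5]},
  {"offset": [0.393,-0.426,-0.06],"dr": [0,0,49.5]},
  {"offset": [0.393,-0.426,-0.06],"dr": [0,0,49.5]},
  {"offset": [0.393,-0.426,-0.06],"dr": [0,0,49.5]},
  {"offset": [0.393,-0.426,-0.06],"dr": [0,0,49.5]},
])

```text
time_s: 1.68
position: [0.4391, -0.0318, 0.301]
tcp_rot: [[0.893, -0.45, -0.001], [-0.45, -0.893, -0.0], [-0.001, 0.001, -1.0]]
force: [-0.8, -0.3, -0.0]
opening: 0.995
grasp_force: 0.0
```

Run:
```python
from h import *
c=snap('wrist','w1',scale=1.5); st(); print(-c['R'].T@c['t'])
cr=lambda u,v,z: print((u,v),ray('top1',(195+(u+.5)/5-.5,125+(v+.5)/5-.5),z))
for a in [(324,302,.048),(381,110,.125),(303,270,.045),(325,300,.05),(345,330,.045),(290,410,.078),(245,362,.034),(513,287,.148),(485,310,0.02),(548,200,.144)]: cr(*a)
```

```text
1.7333 [ 0.4391 -0.0319  0.3011] [-18.7472  11.2232 102.7007  -0.018   66.1091  98.0336]
[[ 0.8928 -0.4505 -0.0006]
 [-0.4505 -0.8928 -0.0001]
 [-0.0005  0.0004 -1.    ]]
[ 0.5014 -0.062   0.4459]
(324, 302) [0.5208 0.0567 0.048 ]
(381, 110) [0.6364 0.0174 0.125 ]
(303, 270) [0.5431 0.0703 0.045 ]
(325, 300) [0.5219 0.056  0.05  ]
(345, 330) [0.5017 0.043  0.045 ]
(290, 410) [0.4474 0.0812 0.078 ]
(245, 362) [0.4825 0.1113 0.034 ]
(513, 287) [ 0.518  -0.0609  0.148 ]
(485, 310) [ 0.5148 -0.054   0.02  ]
(548, 200) [ 0.5728 -0.0851  0.144 ]
```

View pics/w1.png

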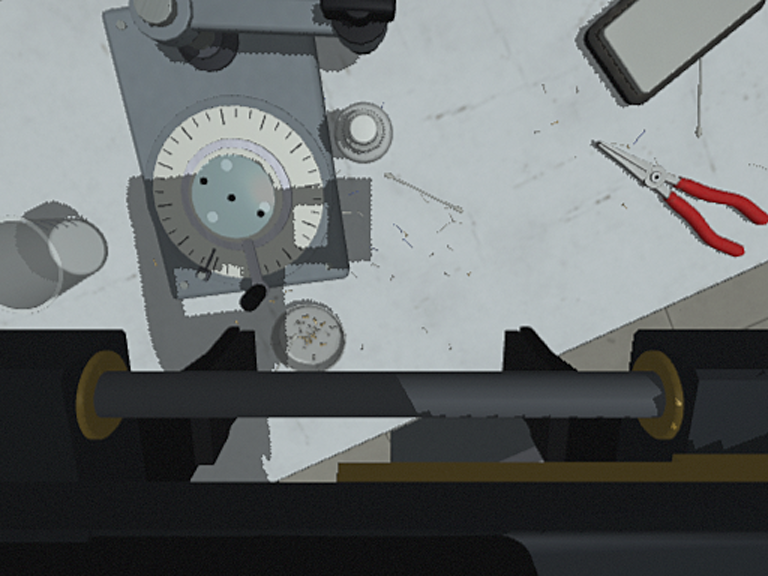

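Wrist view: ink dots at (203,181), (231,197), (261,213). The pointer runs from (213,250) to (201,277). The lever post's top end is near (248,303) and the bottle cap at (363,130).

Run:
```python
from h import *
g=lambda n,u,v,z: ray('w1',((u+.5)/1.5-.5,(v+.5)/1.5-.5),z)
P={}
for n,u,v,z in [('d1',203,181,.048),('d2',231,197,.052),('d3',261,213,.048),('ptip',213,250,.034),('pout',201,277,.034),('postA',248,303,.078),('postB',257,290,.042),('cap',363,130,.148),('col',153,5,.125)]:
    P[n]=g(n,u,v,z); print(n,P[n])
im=np.load('pics/w1.npz')['color'].mean(2)
c=P['d2'];a=lambda v: np.degrees(np.arctan2(v[1],v[0]))
print('row',a(P['d1']-P['d3']),'ptr',a(P['ptip']-P['pout']),a(c-P['ptip']),a(c-P['pout']),'lever',a(P['postA']-c),a(P['postB']-c),'col',a(P['col']-c), np.linalg.norm((P['col']-c)[:2]),np.linalg.norm((P['postA']-c)[:2]),np.linalg.norm((P['ptip']-c)[:2]))
```

```text
d1 [0.54291011 0.07254051 0.048     ]
d2 [0.52205418 0.05807511 0.052     ]
d3 [0.50055376 0.04439667 0.048     ]
ptip [0.49174645 0.10016585 0.034     ]
pout [0.4762359  0.12178007 0.034     ]
postA [0.4447289  0.08061944 0.078     ]
postB [0.4457005  0.08187916 0.042     ]
cap [ 0.51562613 -0.05881625  0.148     ]
col [0.63388906 0.01899    0.125     ]
row 33.60220438825118 ptr -54.33645455311552 -54.243965391641886 -54.27532162837809 lever 163.74585601846954 162.68459022378693 col -19.263981904040705 0.1184680790107293 0.08054468234480269 0.05186704150387269
```

Pointer line is at -54.3°, the row at 33.6° and the lever at 163.5°, so I'll turn the stage 88° clockwise, with the lever ending at the left. First I grasp the bottle by its cap.

Emit:
servo_tool([
  {"offset": [0.0816,-0.0103,0.02],"dr": [0,0,0]},
  {"offset": [0.0816,-0.0103,0.06],"dr": [0,0,0]},
  {"offset": [0.0816,-0.0103,0.09],"dr": [0,0,0]},
  {"offset": [0.0816,-0.0103,0.11],"dr": [0,0,0]},
  {"offset": [0.0816,-0.0103,0.13],"dr": [0,0,0]},
  {"offset": [0.0816,-0.0103,0.15],"dr": [0,0,0]},
  {"offset": [0.0816,-0.0103,0.164],"dr": [0,0,0]},
  {"offset": [0.0816,-0.0103,0.164],"dr": [0,0,0]},
  {"offset": [0.0816,-0.0103,0.164],"dr": [0,0,0]},
])

```text
time_s: 2.48
position: [0.5165, -0.0592, 0.1366]
tcp_rot: [[0.893, -0.45, -0.002], [-0.45, -0.893, 0.001], [-0.002, 0.0, -1.0]]
force: [0.1, 0.0, 0.9]
opening: 1.003
grasp_force: 0.0
```

Emit:
servo_tool([
  {"offset": [0,0,0],"dr": [0,0,0]},
  {"offset": [0,0,0],"dr": [0,0,0]},
  {"offset": [0,0,0],"dr": [0,0,0]},
  {"offset": [0,0,0],"dr": [0,0,0]},
  {"offset": [0,0,0],"dr": [0,0,0]},
  {"offset": [0,0,0],"dr": [0,0,0]},
  {"offset": [0,0,0],"dr": [0,0,0]},
  {"offset": [0,0,0],"dr": [0,0,0]},
  {"offset": [0,0,0],"dr": [0,0,0]},
  {"offset": [0,0,0],"dr": [0,0,0]},
], gripper=1)

```text
time_s: 3.32
position: [0.517, -0.0581, 0.1372]
tcp_rot: [[0.894, -0.449, -0.0], [-0.449, -0.894, 0.0], [-0.0, 0.0, -1.0]]
force: [0.1, 0.0, -0.4]
opening: 0.321
grasp_force: 0.0
```

Emit:
servo_tool([
  {"offset": [0,0,0],"dr": [0,0,0]},
  {"offset": [0,0,0],"dr": [0,0,0]},
  {"offset": [0,0,0],"dr": [0,0,0]},
  {"offset": [0,0,0],"dr": [0,0,0]},
])

```text
time_s: 3.65
position: [0.517, -0.0581, 0.1372]
tcp_rot: [[0.894, -0.449, -0.0], [-0.449, -0.894, 0.0], [-0.0, 0.0, -1.0]]
force: [-0.3, 0.7, -0.7]
opening: 0.255
grasp_force: 29.8
```

Emit:
servo_tool([
  {"offset": [0,0,-0.01],"dr": [0,0,0]},
  {"offset": [0,0,-0.025],"dr": [0,0,0]},
  {"offset": [-0.003,0.012,-0.03],"dr": [0,0,0]},
  {"offset": [-0.01,0.036,-0.03],"dr": [0,0,0]},
  {"offset": [-0.018,0.066,-0.03],"dr": [0,0,0]},
  {"offset": [-0.026,0.096,-0.03],"dr": [0,0,0]},
  {"offset": [-0.032,0.125,-0.03],"dr": [0,0,0]},
  {"offset": [-0.036,0.138,-0.03],"dr": [0,0,0]},
  {"offset": [-0.0364,0.1437,-0.025],"dr": [0,0,0]},
  {"offset": [-0.0364,0.1437,-0.015],"dr": [0,0,0]},
  {"offset": [-0.0364,0.1437,-0.007],"dr": [0,0,0]},
  {"offset": [-0.0364,0.1437,-0.003],"dr": [0,0,0]},
  {"offset": [-0.0364,0.1437,-0.001],"dr": [0,0,0]},
  {"offset": [-0.0364,0.1437,0.0],"dr": [0,0,0]},
  {"offset": [-0.0364,0.1437,0.0],"dr": [0,0,0]},
  {"offset": [-0.0364,0.1437,0.0],"dr": [0,0,0]},
])

```text
time_s: 4.98
position: [0.4203, -0.17, 0.1373]
tcp_rot: [[0.894, -0.448, 0.0], [-0.448, -0.894, -0.0], [0.0, 0.0, -1.0]]
force: [0.2, -0.2, -0.4]
opening: 0.259
grasp_force: 29.7
```

Emit:
servo_tool([
  {"offset": [0,0,0],"dr": [0,0,0]},
  {"offset": [0,0,0],"dr": [0,0,0]},
  {"offset": [0,0,0],"dr": [0,0,0]},
  {"offset": [0,0,0],"dr": [0,0,0]},
  {"offset": [0,0,0],"dr": [0,0,0]},
  {"offset": [0,0,0],"dr": [0,0,0]},
  {"offset": [0,0,-0.02],"dr": [0,0,0]},
  {"offset": [0,0,-0.05],"dr": [0,0,0]},
  {"offset": [0,0,-0.08],"dr": [0,0,0]},
  {"offset": [0,0,-0.09],"dr": [0,0,0]},
  {"offset": [0,0,-0.09],"dr": [0,0,0]},
], gripper=-0.15)

```text
time_s: 5.9
position: [0.4216, -0.1714, 0.23]
tcp_rot: [[0.894, -0.448, 0.006], [-0.448, -0.894, -0.004], [0.007, 0.001, -1.0]]
force: [1.2, -0.4, 0.6]
opening: 0.572
grasp_force: 0.0
```

Emit:
servo_tool([
  {"offset": [-0.015,-0.03,0],"dr": [0,0,-7]},
  {"offset": [-0.03,-0.07,0],"dr": [0,0,-14]},
  {"offset": [-0.045,-0.11,0],"dr": [0,0,-21]},
  {"offset": [-0.06,-0.15,0],"dr": [0,0,-28]},
  {"offset": [-0.075,-0.19,0],"dr": [0,0,-35]},
  {"offset": [-0.092,-0.2355,0],"dr": [0,0,-42]},
  {"offset": [-0.092,-0.2355,0.03],"dr": [0,0,-49]},
  {"offset": [-0.092,-0.2355,0.03],"dr": [0,0,-56]},
  {"offset": [-0.092,-0.2355,0.03],"dr": [0,0,-63]},
  {"offset": [-0.092,-0.2355,0.03],"dr": [0,0,-70]},
  {"offset": [-0.092,-0.2355,0.03],"dr": [0,0,-77]},
  {"offset": [-0.092,-0.2355,0.03],"dr": [0,0,-84]},
  {"offset": [-0.092,-0.2355,0.03],"dr": [0,0,-91]},
  {"offset": [-0.092,-0.2355,0.03],"dr": [0,0,-98]},
  {"offset": [-0.092,-0.2355,0.03],"dr": [0,0,-105]},
  {"offset": [-0.092,-0.2355,0.03],"dr": [0,0,-112]},
  {"offset": [-0.092,-0.2355,0.03],"dr": [0,0,-119]},
  {"offset": [-0.092,-0.2355,0.03],"dr": [0,0,-126]},
  {"offset": [-0.092,-0.2355,0.03],"dr": [0,0,-133]},
  {"offset": [-0.092,-0.2355,0.03],"dr": [0,0,-140]},
])

```text
time_s: 7.57
position: [0.4425, 0.0815, 0.196]
tcp_rot: [[-0.402, 0.916, -0.003], [0.916, 0.402, 0.0], [0.001, -0.002, -1.0]]
force: [0.4, 0.1, 0.2]
opening: 0.573
grasp_force: 0.0
```

Emit:
servo_tool([
  {"offset": [0,0,0],"dr": [0,0,-7]},
  {"offset": [0,0,0],"dr": [0,0,-14]},
  {"offset": [0,0,0],"dr": [0,0,-21]},
  {"offset": [0,0,0],"dr": [0,0,-28]},
  {"offset": [0,0,0],"dr": [0,0,-35]},
  {"offset": [0,0,0],"dr": [0,0,-42]},
  {"offset": [0,0,0],"dr": [0,0,-49]},
  {"offset": [0,0,0],"dr": [0,0,-50]},
  {"offset": [0,0,0],"dr": [0,0,-50]},
  {"offset": [0,0,0],"dr": [0,0,-50]},
])

```text
time_s: 8.4
position: [0.443, 0.0815, 0.1966]
tcp_rot: [[-0.957, 0.289, -0.001], [0.289, 0.957, 0.0], [0.001, -0.0, -1.0]]
force: [-0.6, 1.4, 0.2]
opening: 0.572
grasp_force: 0.0
```

Run:
```python
from h import *
c=snap('wrist','w2',scale=1.5); st()
for X in [(.4448,.0804,.078),(.5215,.0575,.05)]: print((proj('w2',X)+.5)*1.5-.5)
```

```text
8.45 [0.4431 0.0815 0.1968] [ -3.8419  21.0079 109.087    0.0014  49.9621 -77.072 ]
[[-0.9575  0.2885 -0.001 ]
 [ 0.2885  0.9575  0.0001]
 [ 0.001  -0.0002 -1.    ]]
[376.4209 286.9038]
[377.1926 394.4662]
```

View pics/w2.png

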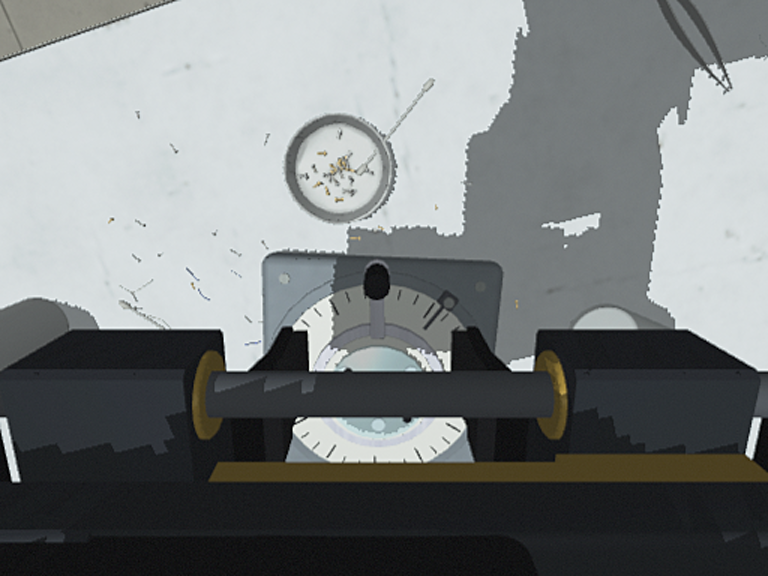

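Emit:
servo_tool([
  {"offset": [-0.002,0,0.03],"dr": [0,0,0]},
  {"offset": [-0.002,0,0.06],"dr": [0,0,0]},
  {"offset": [-0.002,0,0.09],"dr": [0,0,0]},
  {"offset": [-0.002,0,0.115],"dr": [0,0,0]},
  {"offset": [-0.002,0,0.131],"dr": [0,0,0]},
  {"offset": [-0.002,0,0.131],"dr": [0,0,0]},
  {"offset": [-0.002,0,0.131],"dr": [0,0,0]},
])

```text
time_s: 9.03
position: [0.4449, 0.0809, 0.0656]
tcp_rot: [[-0.958, 0.288, -0.002], [0.288, 0.958, 0.0], [0.002, -0.0, -1.0]]
force: [0.6, 0.3, 0.2]
opening: 0.574
grasp_force: 0.0
```

Emit:
servo_tool([
  {"offset": [0,0,0],"dr": [0,0,0]},
  {"offset": [0,0,0],"dr": [0,0,0]},
  {"offset": [0,0,0],"dr": [0,0,0]},
  {"offset": [0,0,0],"dr": [0,0,0]},
  {"offset": [0,0,0],"dr": [0,0,0]},
  {"offset": [0,0,0],"dr": [0,0,0]},
  {"offset": [0,0,0],"dr": [0,0,0]},
  {"offset": [0,0,0],"dr": [0,0,0]},
], gripper=1)

```text
time_s: 9.7
position: [0.4455, 0.0809, 0.0666]
tcp_rot: [[-0.958, 0.287, 0.001], [0.287, 0.958, -0.0], [-0.001, 0.0, -1.0]]
force: [-0.8, -0.2, 3.8]
opening: 0.165
grasp_force: 30.0
```

Run:
```python
from h import *
s=st(); print(s['opening'],s['grasp_force'],s['force'])
# arc rows: rotate about stage centre C by -88 deg with the lever
C=np.array([.5215,.0575,0]); R=s['tcp_rot']; p=s['position'].copy() if hasattr(s['position'],'copy') else np.array(s['position'])
p=np.array(p);R=np.array(R); r=p-C; print(np.hypot(r[0],r[1]),np.degrees(np.arctan2(r[1],r[0])))
for k in range(0,89,4):
    a=-np.radians(k); A=np.array([[np.cos(a),-np.sin(a),0],[np.sin(a),np.cos(a),0],[0,0,1]])
    q=C+A@r; q[2]=p[2]; o=R.T@(q-p); print(k,o.round(4))
```

```text
9.7 [0.4455 0.0809 0.0666] [ -3.8988  35.9153 114.5406  -0.0057  29.5139 -77.2448]
[[-0.9581  0.2865  0.0005]
 [ 0.2865  0.9581 -0.0001]
 [-0.0005  0.0001 -1.    ]]
0.16540784344623444 29.999989327043295 [-0.824  -0.2239  3.7847]
0.07953874770206863 162.90335779965432
0 [0. 0. 0.]
4 [-0.0002  0.0055  0.    ]
8 [-0.0009  0.0111  0.    ]
12 [-0.0019  0.0165  0.    ]
16 [-0.0033  0.0219  0.    ]
20 [-0.005   0.0272  0.    ]
24 [-0.0071  0.0323  0.    ]
28 [-0.0096  0.0373  0.    ]
32 [-0.0124  0.0421  0.    ]
36 [-0.0156  0.0466  0.    ]
40 [-0.019  0.051  0.   ]
44 [-0.0228  0.0551  0.    ]
48 [-0.0268  0.0589  0.    ]
52 [-0.0311  0.0624  0.    ]
56 [-0.0356  0.0657  0.    ]
60 [-0.0403  0.0686  0.    ]
64 [-0.0452  0.0711  0.    ]
68 [-0.0503  0.0734  0.    ]
72 [-0.0555  0.0752  0.    ]
76 [-0.0609  0.0767  0.    ]
80 [-0.0663  0.0778  0.    ]
84 [-0.0718  0.0785  0.    ]
88 [-0.0774  0.0789  0.    ]
```

Emit:
servo_tool([
  {"offset": [-0.0002,0.0055,0],"dr": [0,0,4]},
  {"offset": [-0.0009,0.0111,0],"dr": [0,0,8]},
  {"offset": [-0.0019,0.0165,0],"dr": [0,0,12]},
  {"offset": [-0.0033,0.0219,0],"dr": [0,0,16]},
  {"offset": [-0.005,0.0272,0],"dr": [0,0,20]},
  {"offset": [-0.0071,0.0323,0],"dr": [0,0,24]},
  {"offset": [-0.0096,0.0373,0],"dr": [0,0,28]},
  {"offset": [-0.0124,0.0421,0],"dr": [0,0,32]},
  {"offset": [-0.0156,0.0466,0],"dr": [0,0,36]},
  {"offset": [-0.019,0.051,0],"dr": [0,0,40]},
  {"offset": [-0.0228,0.0551,0],"dr": [0,0,44]},
  {"offset": [-0.0268,0.0589,0],"dr": [0,0,48]},
  {"offset": [-0.0311,0.0624,0],"dr": [0,0,52]},
  {"offset": [-0.0356,0.0657,0],"dr": [0,0,56]},
  {"offset": [-0.0403,0.0686,0],"dr": [0,0,60]},
  {"offset": [-0.0452,0.0711,0],"dr": [0,0,64]},
  {"offset": [-0.0503,0.0734,0],"dr": [0,0,68]},
  {"offset": [-0.0555,0.0752,0],"dr": [0,0,72]},
  {"offset": [-0.0609,0.0767,0],"dr": [0,0,76]},
  {"offset": [-0.0663,0.0778,0],"dr": [0,0,80]},
])

```text
time_s: 11.37
position: [0.5318, 0.1362, 0.0667]
tcp_rot: [[0.118, 0.993, 0.001], [0.993, -0.118, -0.001], [-0.0, 0.001, -1.0]]
force: [0.5, -2.0, 3.7]
opening: 0.163
grasp_force: 30.0
```

Emit:
servo_tool([
  {"offset": [-0.0002,0.0055,0],"dr": [0,0,4]},
  {"offset": [-0.0009,0.0111,0],"dr": [0,0,8]},
  {"offset": [-0.0009,0.0111,0],"dr": [0,0,8]},
  {"offset": [-0.0009,0.0111,0],"dr": [0,0,8]},
])

```text
time_s: 11.7
position: [0.543, 0.134, 0.0666]
tcp_rot: [[0.251, 0.968, 0.002], [0.968, -0.251, -0.0], [0.0, 0.002, -1.0]]
force: [1.0, -1.3, 4.6]
opening: 0.164
grasp_force: 30.0
```

Emit:
servo_tool([
  {"offset": [0,0,0],"dr": [0,0,0]},
  {"offset": [0,0,0],"dr": [0,0,0]},
  {"offset": [0,0,0],"dr": [0,0,0]},
  {"offset": [0,0,-0.02],"dr": [0,0,0]},
  {"offset": [0,0,-0.05],"dr": [0,0,0]},
  {"offset": [0,0,-0.09],"dr": [0,0,0]},
  {"offset": [0,0,-0.13],"dr": [0,0,0]},
  {"offset": [0,0,-0.17],"dr": [0,0,0]},
  {"offset": [0,0,-0.18],"dr": [0,0,0]},
], gripper=0.3)

```text
time_s: 12.45
position: [0.5447, 0.1349, 0.2523]
tcp_rot: [[0.252, 0.968, 0.011], [0.968, -0.252, 0.001], [0.004, 0.01, -1.0]]
force: [0.5, -0.5, 0.5]
opening: 0.353
grasp_force: 0.0
```

Run:
```python
from h import *
c=snap('wrist','w3'); st()
snap('top','top2'); 
for X in [(.5215,.0575,.05),(.4917,.1,.034),(.42,-.17,.148)]: print(proj('w3',X),proj('top2',X))
a=cv2.imread('pics/w3.png'); 
b=cv2.imread('pics/top2.png')[125:285,195:355]
cv2.imwrite('pics/c2.png',np.hstack([cv2.resize(a,(400,300)),cv2.resize(b,(400,400),interpolation=cv2.INTER_CUBIC)[:300]]))
```

```text
12.5 [0.5447 0.1349 0.2518] [ 2.4853 24.3433 91.1203  0.0237 63.9285 17.0766]
[[ 0.2521  0.9676  0.0106]
 [ 0.9677 -0.2521  0.0008]
 [ 0.0035  0.01   -0.9999]]
[248.7422 239.3114] [259.1466 184.7351]
[214.4109 206.8102] [246.8684 194.2145]
[209.7311 498.1173] [333.4102 212.4696]
```

View pics/c2.png

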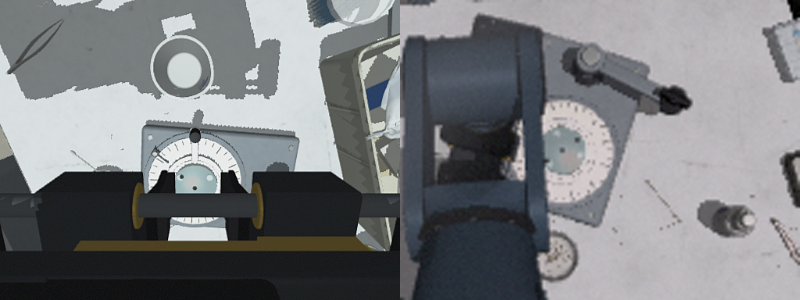

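Emit:
servo_tool([
  {"offset": [-0.04,0.005,0],"dr": [0,0,4]},
  {"offset": [-0.08,0.01,0],"dr": [0,0,8]},
  {"offset": [-0.12,0.015,0],"dr": [0,0,12]},
  {"offset": [-0.15,0.02,0],"dr": [0,0,15.4]},
  {"offset": [-0.176,0.02,0],"dr": [0,0,15.4]},
  {"offset": [-0.176,0.02,0],"dr": [0,0,15.4]},
  {"offset": [-0.176,0.02,0],"dr": [0,0,15.4]},
  {"offset": [-0.176,0.02,0],"dr": [0,0,15.4]},
], gripper=-1)

```text
time_s: 13.22
position: [0.5157, -0.0403, 0.2444]
tcp_rot: [[0.501, 0.865, -0.004], [0.865, -0.501, 0.002], [-0.0, -0.004, -1.0]]
force: [-0.6, 0.2, -0.6]
opening: 0.874
grasp_force: 0.0
```

Run:
```python
from h import *
snap('wrist','w4',scale=1.5); st(); np.savez
for X in [(.5215,.0575,.05),(.4917,.1,.034),(.573,-.085,.144),(.635,.018,.125)]: print((proj('w4',X)+.5)*1.5-.5)
```

```text
13.2667 [ 0.5161 -0.0399  0.2448] [-16.8218  21.7811  97.0143   0.0343  61.396   13.1652]
[[ 0.5001  0.866  -0.003 ]
 [ 0.866  -0.5001  0.0015]
 [-0.0002 -0.0034 -1.    ]]
[314.6059 123.9756]
[246.7993  91.1758]
[520.1167 311.3836]
[531.758   68.2483]
```

View pics/w4.png

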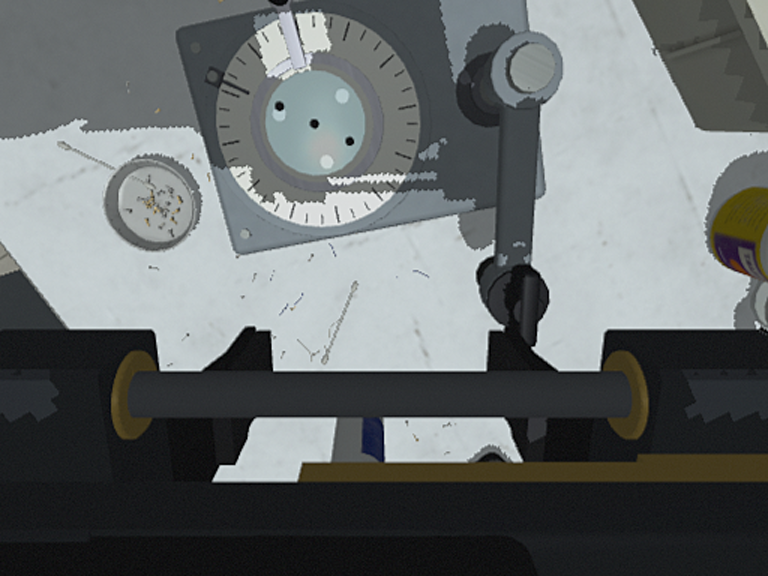

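Dots at (279,106), (314,124), (349,141); pointer from (248,94) to (212,75). Column top at (531,67), wing centred near (528,309).

Run:
```python
from h import *
g=lambda u,v,z: ray('w4',((u+.5)/1.5-.5,(v+.5)/1.5-.5),z)
a=lambda v: np.degrees(np.arctan2(v[1],v[0]))
d1,d2,d3=g(279,106,.048),g(314,124,.052),g(349,141,.048)
pt,po=g(248,94,.034),g(212,75,.034)
print('row',a(d3-d1),'ptr',a(pt-po),a(d2-pt),a(d2-po),d2)
col=g(531,67,.125); k=g(528,309,.144); print(col,k,a(k-col),np.linalg.norm((k-col)[:2]),'bar',a(g(515,250,.112)-g(521,110,.112)),a(g(539,107,.112)-g(531,255,.112)))
```

```text
row -55.89414393800332 ptr -57.211662777031385 -53.63093782795851 -54.853722584111445 [0.52132498 0.05747126 0.052     ]
[0.63492355 0.01870626 0.125     ] [ 0.57711291 -0.08586852  0.144     ] -118.9345312574309 0.11949040408655652 bar -118.41674887402516 61.43721198419966
```

Emit:
servo_tool([
  {"offset": [-0.005,0.04,0.01],"dr": [0,0,-1.2]},
  {"offset": [-0.0093,0.0758,0.02],"dr": [0,0,-1.2]},
  {"offset": [-0.0093,0.0758,0.04],"dr": [0,0,-1.2]},
  {"offset": [-0.0093,0.0758,0.06],"dr": [0,0,-1.2]},
  {"offset": [-0.0093,0.0758,0.08],"dr": [0,0,-1.2]},
  {"offset": [-0.0093,0.0758,0.101],"dr": [0,0,-1.2]},
  {"offset": [-0.0093,0.0758,0.101],"dr": [0,0,-1.2]},
  {"offset": [-0.0093,0.0758,0.101],"dr": [0,0,-1.2]},
])

```text
time_s: 13.93
position: [0.577, -0.0853, 0.1439]
tcp_rot: [[0.481, 0.877, -0.004], [0.877, -0.481, 0.001], [-0.0, -0.004, -1.0]]
force: [0.9, -0.7, 0.0]
opening: 1.002
grasp_force: 0.0
```

Emit:
servo_tool([
  {"offset": [0,0,0],"dr": [0,0,0]},
  {"offset": [0,0,0],"dr": [0,0,0]},
  {"offset": [0,0,0],"dr": [0,0,0]},
  {"offset": [0,0,0],"dr": [0,0,0]},
  {"offset": [0,0,0],"dr": [0,0,0]},
  {"offset": [0,0,0],"dr": [0,0,0]},
  {"offset": [0,0,0],"dr": [0,0,0]},
  {"offset": [0,0,0],"dr": [0,0,0]},
  {"offset": [0,0,0],"dr": [0,0,0]},
  {"offset": [0,0,0],"dr": [0,0,0]},
  {"offset": [0,0,0],"dr": [0,0,0]},
  {"offset": [0,0,0],"dr": [0,0,0]},
  {"offset": [0,0,0],"dr": [0,0,0]},
  {"offset": [0,0,0],"dr": [0,0,0]},
  {"offset": [0,0,0],"dr": [0,0,0]},
], gripper=1)

```text
time_s: 15.18
position: [0.5779, -0.0871, 0.1452]
tcp_rot: [[0.483, 0.876, -0.0], [0.876, -0.483, 0.0], [-0.0, -0.0, -1.0]]
force: [0.4, -0.5, -0.4]
opening: 0.119
grasp_force: 30.0
```

Run:
```python
from h import *
s=st(); print(s['opening'],s['grasp_force'],s['force'])
C=np.array([.635,.0185,0]); p=np.array(s['position']);R=np.array(s['tcp_rot']); r=p-C; r[2]=0
print(np.hypot(r[0],r[1]),np.degrees(np.arctan2(r[1],r[0]))+360)
for k in list(range(4,85,4)):
    a=-np.radians(k); A=np.array([[np.cos(a),-np.sin(a),0],[np.sin(a),np.cos(a),0],[0,0,1]])
    q=C+A@r; q[2]=p[2]; o=R.T@(q-p); print(k,o.round(4)[:2])
```

```text
15.1833 [ 0.5779 -0.0871  0.1452] [-19.5174  34.2864  93.0006  -0.0007  52.7165   9.3363]
[[ 0.4826  0.8759 -0.0001]
 [ 0.8759 -0.4826  0.    ]
 [-0.     -0.0001 -1.    ]]
0.1192276794502715 29.99989092350006 [ 0.3953 -0.4931 -0.3774]
0.12003755350675423 241.571586663323
4 [ 0.0002 -0.0084]
8 [ 0.001  -0.0167]
12 [ 0.0024 -0.025 ]
16 [ 0.0044 -0.0331]
20 [ 0.0069 -0.0411]
24 [ 0.01   -0.0489]
28 [ 0.0136 -0.0565]
32 [ 0.0178 -0.0637]
36 [ 0.0224 -0.0707]
40 [ 0.0275 -0.0774]
44 [ 0.0331 -0.0836]
48 [ 0.0391 -0.0895]
52 [ 0.0454 -0.0949]
56 [ 0.0522 -0.0999]
60 [ 0.0592 -0.1044]
64 [ 0.0666 -0.1084]
68 [ 0.0742 -0.1119]
72 [ 0.0821 -0.1148]
76 [ 0.0901 -0.1171]
80 [ 0.0983 -0.1189]
84 [ 0.1066 -0.1202]
```

Emit:
servo_tool([
  {"offset": [0.0002,-0.0084,0],"dr": [0,0,4]},
  {"offset": [0.001,-0.0167,0],"dr": [0,0,8]},
  {"offset": [0.0024,-0.025,0],"dr": [0,0,12]},
  {"offset": [0.0044,-0.0331,0],"dr": [0,0,16]},
  {"offset": [0.0069,-0.0411,0],"dr": [0,0,20]},
  {"offset": [0.01,-0.0489,0],"dr": [0,0,24]},
  {"offset": [0.0136,-0.0565,0],"dr": [0,0,28]},
  {"offset": [0.0178,-0.0637,0],"dr": [0,0,32]},
  {"offset": [0.0224,-0.0707,0],"dr": [0,0,36]},
  {"offset": [0.0275,-0.0774,0],"dr": [0,0,40]},
  {"offset": [0.0331,-0.0836,0],"dr": [0,0,44]},
  {"offset": [0.0391,-0.0895,0],"dr": [0,0,48]},
  {"offset": [0.0454,-0.0949,0],"dr": [0,0,52]},
  {"offset": [0.0522,-0.0999,0],"dr": [0,0,56]},
  {"offset": [0.0592,-0.1044,0],"dr": [0,0,60]},
  {"offset": [0.0666,-0.1084,0],"dr": [0,0,64]},
  {"offset": [0.0742,-0.1119,0],"dr": [0,0,68]},
  {"offset": [0.0821,-0.1148,0],"dr": [0,0,72]},
  {"offset": [0.0901,-0.1171,0],"dr": [0,0,76]},
  {"offset": [0.0963,-0.1184,0],"dr": [0,0,79]},
])

```text
time_s: 16.85
position: [0.5223, 0.0542, 0.1452]
tcp_rot: [[0.951, -0.309, 0.003], [-0.309, -0.951, -0.001], [0.004, 0.0, -1.0]]
force: [2.4, -2.8, -4.8]
opening: 0.122
grasp_force: 30.0
```

Emit:
servo_tool([
  {"offset": [0,-0.002,0],"dr": [0,0,1]},
  {"offset": [0,-0.004,0],"dr": [0,0,1]},
  {"offset": [0,-0.005,0],"dr": [0,0,1]},
  {"offset": [0,-0.005,0],"dr": [0,0,1]},
  {"offset": [0,-0.005,0],"dr": [0,0,1]},
])

```text
time_s: 17.27
position: [0.523, 0.0563, 0.1452]
tcp_rot: [[0.947, -0.321, 0.001], [-0.321, -0.947, -0.005], [0.003, 0.004, -1.0]]
force: [1.6, -10.2, -4.5]
opening: 0.128
grasp_force: 30.0
```

Emit:
servo_tool([
  {"offset": [0,0.002,0],"dr": [0,0,0]},
  {"offset": [0,0.002,0],"dr": [0,0,0]},
  {"offset": [0,0.002,0],"dr": [0,0,0]},
  {"offset": [0,0.002,0],"dr": [0,0,0]},
  {"offset": [0,0.002,-0.02],"dr": [0,0,0]},
  {"offset": [0,0.002,-0.05],"dr": [0,0,0]},
  {"offset": [0,0.002,-0.07],"dr": [0,0,-7]},
  {"offset": [0,0.002,-0.07],"dr": [0,0,-14]},
  {"offset": [0,0.002,-0.07],"dr": [0,0,-21]},
  {"offset": [0,0.002,-0.07],"dr": [0,0,-28]},
  {"offset": [0,0.002,-0.07],"dr": [0,0,-35]},
  {"offset": [0,0.002,-0.07],"dr": [0,0,-42]},
  {"offset": [0,0.002,-0.07],"dr": [0,0,-49]},
  {"offset": [0,0.002,-0.07],"dr": [0,0,-56]},
  {"offset": [0,0.002,-0.07],"dr": [0,0,-63]},
  {"offset": [0,0.002,-0.07],"dr": [0,0,-70]},
  {"offset": [0,0.002,-0.07],"dr": [0,0,-77]},
  {"offset": [0,0.002,-0.07],"dr": [0,0,-84]},
  {"offset": [0,0.002,-0.07],"dr": [0,0,-91]},
  {"offset": [0,0.002,-0.07],"dr": [0,0,-98]},
], gripper=-0.2)

```text
time_s: 18.93
position: [0.5211, 0.0578, 0.2153]
tcp_rot: [[0.182, 0.983, -0.0], [0.983, -0.182, 0.0], [0.0, -0.001, -1.0]]
force: [0.4, -0.4, -0.3]
opening: 0.601
grasp_force: 0.0
```

Emit:
servo_tool([
  {"offset": [0,0,0],"dr": [0,0,-7]},
  {"offset": [0,0,0],"dr": [0,0,-14]},
  {"offset": [0,0,0],"dr": [0,0,-21]},
  {"offset": [0,0,0],"dr": [0,0,-28]},
  {"offset": [0,0,0],"dr": [0,0,-35]},
  {"offset": [0,0,0],"dr": [0,0,-42]},
  {"offset": [0,0,0],"dr": [0,0,-49]},
  {"offset": [0,0,0],"dr": [0,0,-56]},
  {"offset": [0,0,0],"dr": [0,0,-63]},
  {"offset": [0,0,0],"dr": [0,0,-70]},
  {"offset": [0,0,0],"dr": [0,0,-77]},
  {"offset": [0,0,0],"dr": [0,0,-82]},
  {"offset": [0,0,0],"dr": [0,0,-82]},
  {"offset": [0,0,0],"dr": [0,0,-82]},
])

```text
time_s: 20.1
position: [0.5213, 0.0576, 0.2153]
tcp_rot: [[-0.946, 0.325, -0.0], [0.325, 0.946, 0.0], [0.0, 0.0, -1.0]]
force: [-0.2, 0.5, 0.7]
opening: 0.599
grasp_force: 0.0
```

Run:
```python
from h import *
snap('wrist','w5',scale=1.5); st()
for X in [(.5215,.0575,.144),(.635,.0185,.125),(.4917,.1,.034)]: print((proj('w5',X)+.5)*1.5-.5)
```

```text
20.15 [0.5213 0.0576 0.2153] [ -5.9213  24.5269  98.0633   0.0131  57.4226 -76.9773]
[[-0.9458  0.3248 -0.0002]
 [ 0.3248  0.9458  0.0002]
 [ 0.0003  0.0001 -1.    ]]
[376.79   310.4554]
[377.1138 504.3958]
[424.3891 196.3881]
```

View pics/w5.png

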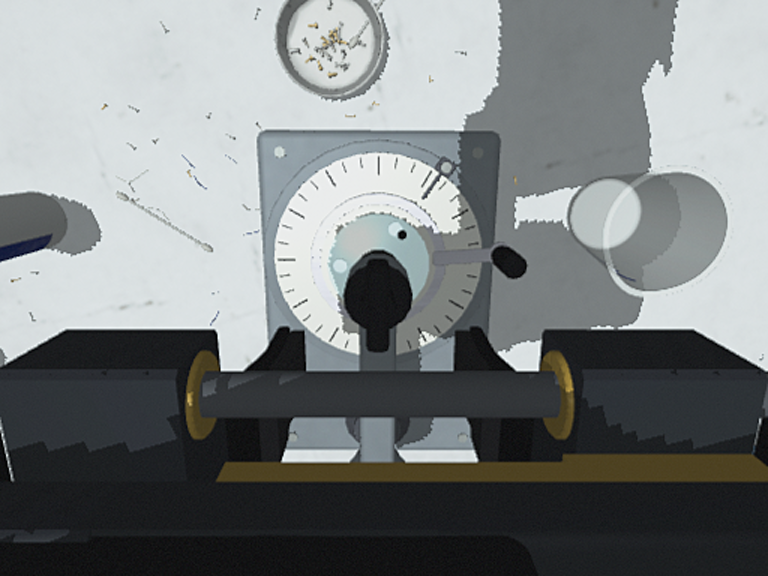

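Wing at (377,305) lies along the arm, which is over the lens, and the visible dot at (402,235) still points to the pointer. Regripping.

Emit:
servo_tool([
  {"offset": [0,0,0.03],"dr": [0,0,0]},
  {"offset": [0,0,0.055],"dr": [0,0,0]},
  {"offset": [0,0,0.071],"dr": [0,0,0]},
  {"offset": [0,0,0.071],"dr": [0,0,0]},
  {"offset": [0,0,0.071],"dr": [0,0,0]},
])

```text
time_s: 20.57
position: [0.521, 0.0574, 0.1437]
tcp_rot: [[-0.946, 0.324, -0.002], [0.324, 0.946, 0.0], [0.002, -0.0, -1.0]]
force: [0.5, -0.3, 0.3]
opening: 0.602
grasp_force: 0.0
```

Emit:
servo_tool([
  {"offset": [0,0.001,0],"dr": [0,0,0]},
  {"offset": [0,0.001,0],"dr": [0,0,0]},
  {"offset": [0,0.001,0],"dr": [0,0,0]},
  {"offset": [0,0.001,0],"dr": [0,0,0]},
  {"offset": [0,0.001,0],"dr": [0,0,0]},
  {"offset": [0,0.001,0],"dr": [0,0,0]},
  {"offset": [0,0.001,0],"dr": [0,0,0]},
  {"offset": [0,0.001,0],"dr": [0,0,0]},
  {"offset": [0,0.001,0],"dr": [0,0,0]},
  {"offset": [0,0.001,0],"dr": [0,0,0]},
  {"offset": [0,0.001,0],"dr": [0,0,0]},
], gripper=1)

```text
time_s: 21.48
position: [0.5214, 0.0568, 0.1445]
tcp_rot: [[-0.947, 0.323, -0.001], [0.323, 0.947, -0.002], [0.0, -0.003, -1.0]]
force: [-1.3, -4.8, 2.2]
opening: 0.127
grasp_force: 30.0
```

Emit:
servo_tool([
  {"offset": [0,0,0],"dr": [0,0,5]},
  {"offset": [0,0,0],"dr": [0,0,10]},
  {"offset": [0,0,0],"dr": [0,0,15]},
  {"offset": [0,0,0],"dr": [0,0,20]},
  {"offset": [0,0,0],"dr": [0,0,25]},
  {"offset": [0,0,0],"dr": [0,0,30]},
  {"offset": [0,0,0],"dr": [0,0,35]},
  {"offset": [0,0,0],"dr": [0,0,40]},
  {"offset": [0,0,0],"dr": [0,0,45]},
  {"offset": [0,0,0],"dr": [0,0,50]},
  {"offset": [0,0,0],"dr": [0,0,55]},
  {"offset": [0,0,0],"dr": [0,0,60]},
  {"offset": [0,0,0],"dr": [0,0,65]},
  {"offset": [0,0,0],"dr": [0,0,70]},
  {"offset": [0,0,0],"dr": [0,0,75]},
  {"offset": [0,0,0],"dr": [0,0,79]},
  {"offset": [0,0,0],"dr": [0,0,82]},
  {"offset": [0,0,0],"dr": [0,0,84]},
  {"offset": [0,0,0],"dr": [0,0,84]},
  {"offset": [0,0,0],"dr": [0,0,84]},
])

```text
time_s: 23.15
position: [0.5221, 0.0572, 0.1445]
tcp_rot: [[0.221, 0.975, 0.001], [0.975, -0.221, -0.002], [-0.002, 0.001, -1.0]]
force: [-1.0, -6.0, 1.7]
opening: 0.122
grasp_force: 30.0
```

Run:
```python
from h import *
s=st(); print(s['force'],s['moment'],s['opening'])
```

```text
23.15 [0.5221 0.0572 0.1445] [ -5.8918  30.7595 101.597   -0.1297  47.6015   6.9717]
[[ 0.2211  0.9752  0.0006]
 [ 0.9752 -0.2211 -0.0017]
 [-0.0016  0.0009 -1.    ]]
[-0.9941 -6.0428  1.7184] [-0.9653  0.0427 -0.0917] 0.12184835983123166
```

Emit:
servo_tool([
  {"offset": [0,0,0],"dr": [0,0,2]},
  {"offset": [0,0,0],"dr": [0,0,2]},
  {"offset": [0,0,0],"dr": [0,0,2]},
])

```text
time_s: 23.4
position: [0.5221, 0.0572, 0.1445]
tcp_rot: [[0.255, 0.967, 0.001], [0.967, -0.255, -0.002], [-0.002, 0.001, -1.0]]
force: [-0.9, -5.7, 2.6]
opening: 0.128
grasp_force: 30.0
```

Emit:
servo_tool([
  {"offset": [0,0,0],"dr": [0,0,1]},
  {"offset": [0,0,0],"dr": [0,0,1]},
  {"offset": [0,0,0],"dr": [0,0,1]},
  {"offset": [0,0,0],"dr": [0,0,1]},
  {"offset": [0,0,0],"dr": [0,0,1]},
  {"offset": [0,0,-0.02],"dr": [0,0,1]},
  {"offset": [0,0,-0.06],"dr": [0,0,1]},
  {"offset": [0,0,-0.1],"dr": [0,0,1]},
  {"offset": [0,0,-0.12],"dr": [0,0,1]},
  {"offset": [0,0,-0.12],"dr": [0,0,1]},
  {"offset": [0,0,-0.12],"dr": [0,0,1]},
], gripper=-0.2)

```text
time_s: 24.32
position: [0.5223, 0.0584, 0.2654]
tcp_rot: [[0.273, 0.962, 0.003], [0.962, -0.273, -0.0], [0.001, 0.003, -1.0]]
force: [-1.3, -0.6, -0.7]
opening: 0.598
grasp_force: 0.0
```

Run:
```python
from h import *
snap('wrist','w6'); st()
snap('top','top3');snap('scene','sc3')
a=cv2.imread('pics/w6.png'); b=cv2.imread('pics/sc3.png')[180:280,200:350]
cv2.imwrite('pics/c3.png',np.hstack([a[:300,100:420],cv2.resize(b,(450,300),interpolation=cv2.INTER_CUBIC)]))
```

```text
24.3667 [0.5212 0.0585 0.2639] [-5.8239 20.8762 94.8661  0.0103 64.2942 10.0075]
[[ 0.2729  0.962  -0.0006]
 [ 0.962  -0.2729  0.0002]
 [ 0.     -0.0007 -1.    ]]
```

View pics/c3.png

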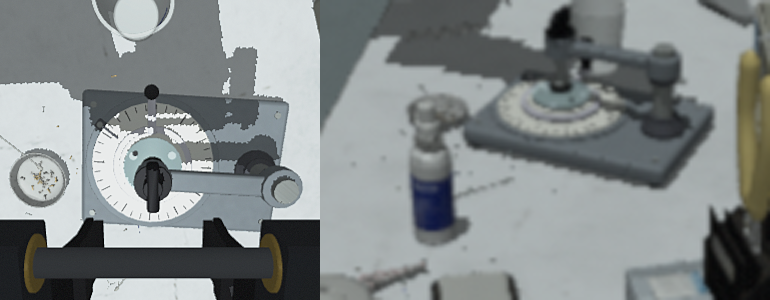

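The arm is over the lens, the wing lies across the arm, a dot at (135,155) in the left crop points at the pointer (100,125), and the bottle stands upright. One last angle check, then I hand in.

Run:
```python
from h import *
C=np.array([.5215,.0575,.0]); a=lambda v: np.degrees(np.arctan2(v[1],v[0]))
d=a(ray('w6',(235,155),.048)-C); print('dot',d,'pointer ~125.6')
col=ray('w6',(382,190),.125); print(col)
if abs(d-125.6)<4: print(ticket.hand_in())
```

```text
dot 128.3729043442374 pointer ~125.6
[0.63199396 0.02036224 0.125     ]
the job is handed in; nothing more can be done
None
```

The job is done and handed in, with no verdict returned. The row of dots is within about 1–3° of the pointer (limit 4°), the arm is at its stop over the lens, the knob was turned about 86° clockwise to pad down, and the bottle stands upright about 28 cm from the column.

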